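# Bring the high side of an off-centre disc under the sprung plunger

### The job

In this laminating workshop the resin pump's shaft, the one with the off-centre disc, is set up on bench centres beneath a sprung plunger. Turn the shaft by its crank, watching the plunger rise and fall, until the high side of the disc is under the plunger and the plunger stands as high as the disc can lift it, then let go and leave it standing there. Do not turn the ribbed roller on the other pair of centres.

Things in the scene. Friction and masses are not known exactly. Their poses are not given: they have to be found in the camera images.
- crank_grip (a point): Centre of the crank handle of the shaft to turn: a level black sleeve, 16 mm thick, 46 mm long, parallel to the shaft, spinning freely on its pin, sticking out from the crank's steel arm towards the robot (arm 25 mm behind this centre). It moves on a circle of 60 mm radius about crank_centre. About 3 to 5 N turns it; it stays where left; stops 86 deg either side of straight up.
- crank_centre (a point): Point on the level shaft axis in the plane of the handle's centre, 100 mm up, fixed to the grey stand (uprights 118 mm high, plunger top 247 at most). x runs along the shaft, from handle to disc (148 mm off); z up; y the swing's left seen from the robot. The crank starts leaning 57 to 69 deg from upright to +y; the plunger peaks with it anywhere from 15 deg to +y to 58 deg to -y.
- plunger (a joint): Height (m) of the sprung plunger riding on the disc (8 mm upright steel stem, black 22 mm cap, held by a post): 0 over the disc's low side, 0.028 over its high side. The aluminium disc, 72 mm wide and 20 thick, is fixed 14 mm off the shaft axis; height is roughly 14 mm x (1 + cos(angle from the peak)). The spring presses down with about 3 N.
- spare_crank_grip (a point): Centre of the same kind of handle on the other, like stand, which holds a ribbed aluminium roller (46 mm thick, 110 mm long) and has no plunger. Not to be turned.

How it is judged:
By the outcome, as a careful person would: the job done as asked, in the order asked, and still so for the second after the job is handed in, with the robot touching nothing.
It also fails if it takes over 51 s, if anything falls off the work surface, if the arm or the gripper's body presses on something with over 40 N, if the wrist force passes 120 N, or if a joint passes its speed limit or range.

### The arm

A 6-joint arm with a two-finger parallel gripper is mounted at the origin on the work surface. World frame = base frame: x ahead of the robot, y to its left, z up, the work surface at z = 0. Lengths are in m, angles in degrees, forces in N, time in s.
With the tool pointing down it reaches from about 0.275 to 0.825 m from the base axis. Payload 5.2 kg.
Tool frame: the origin (TCP) lies at the centre of the arm's flange, where the gripper is bolted on; the fingertips stand 186 mm ahead of it and the grasp point (between the pads) lies 167 mm ahead of it; z points along the fingers, x is the direction in which the jaws open and shut, and the axes are right-handed (so a half turn about z gives the same grasp; the last joint's range is limited). The gripper opens to 93 mm and grips with 3 to 60 N. Pads are 15 mm wide; open, the fingers measure 128 mm over their backs; the gripper's body (75 mm by 188 mm) begins 65 mm behind the grasp point.
Start: joints at [-74.817, 14.817, 87.949, -0, 77.235, -11.62], TCP at [0.248, -0.491, 0.405] pointing down, gripper open.
Joint ranges: [-179.93, 179.93], [-52.35, 119.4], [10.71, 147.94], [-69.91, 249.91], [12.55, 155.21], [-178.61, 178.61]. Speed limits (degrees/s): [147.25, 147.25, 180, 180, 180, 180].

### API

Orientations are given as [roll, pitch, yaw] about the fixed x, y, z axes, in that order (R = Rz(yaw) Ry(pitch) Rx(roll)).
In Python, from station import * gives the robot as it stands.
- The arm moves only by the tool send_rows, never from a script. Its argument "series" is a list of rows, each an object with "travel": the shift along the world's x, y, z as a fraction of full scale, a list of three; "turn": the turn, a rotation vector about the world's x, y, z as a fraction of full scale, a list of three; "hand": the closure, from 0 (fully open) to 1 (shut). A call has 1 to 20 rows; each row shifts and turns the commanded pose from where the row before left it; what a row does not reach is not made up. Full scale, the value 1, is 4 cm for a shift and 5 degrees for a turn. A row lasts 1/12 s, in which the tool goes at most 41.7 mm and 7.16 degrees, less where a joint would pass 70% of its speed; a pose out of reach is approached as far as the arm can. A call with a number of a shift or a turn outside -1 to 1 is refused whole. A call with a gripper value outside its range is refused whole. The fingers move at their own pace and stop on an object; "grip_force" is the grip in N (left out, the last holds). Time passes only in rows, so rows that do not move let the fingers close. It gives the time, the measured TCP pose, the force and the opening at its end, in the units of the state.
- state(): the state, without advancing time (a new reading comes with each control period).
- capture(name): name is "side" or "top"; returns the picture (480x640x3 uint8, blue, green, red); there is no depth.
- camera_info(name): a dict with "fx", "fy", "cx", "cy" (pixels), "camera_from_world" (4x4, takes a point from world to camera coordinates). Camera axes: x right, y down, z forward; pixel columns grow to the right and rows downward; lengths in m; the calibration is good to about 2 mm. A picture is of the moment at which its call begins. camera_info takes no time and is no camera call.
- close_job(): hands the job in, once; it reports no verdict.
The state is a dict: "t": time; "joint_pos": joint angles; "qvel": joint speeds; "effort": joint torques, N m; "eef_pos": TCP position; "ee_rot": TCP orientation; "ft_force": force on the tool from outside, world axes, zero at the start; "torque": the same for the moment, N m; "grip_width": finger opening in m.
Only numpy, scipy, OpenCV 4.12 (cv2) and the standard library are available. Lean on these libraries where they do the work, as an engineer would, in place of code of your own. Each camera call takes 0.05 s, during which the arm holds its last target. There are 200 camera calls.

## Working session

There is one attempt and no reset: what is moved stays moved. The work goes in short steps, Python scripts to look and compute and a tool call to move; the robot and the scene stay as the last step left them, time stands still between calls to the robot, and variables do not carry over. Pictures are saved under pics/ and viewed, about 8 in all and at most 12, crops included, and the job is handed in when it is done.

Besides the shell and the picture viewer there is one more tool, called after "Request:" as name([rows], argument=value, ...), one row to a line, values as JSON. send_rows: Moves the arm, as the interface text tells. Its arguments: {"type":"object","properties":{"series":{"type":"array"},"grip_force":{"type":"number"}},"required":["series"]}

```bash
mkdir -p pics; ls
python3 - <<'E'
from station import *
import cv2,numpy as np
for n in("side","top"):
    cv2.imwrite(f"pics/{n}0.png",capture(n)); i=camera_info(n); print(n,i["fx"],i["fy"],i["cx"],i["cy"]);print(np.round(np.array(i["camera_from_world"]),3))
print(state())
E
```

```text
pics
side 478.67028662409973 478.67028662409973 323.4275346714133 239.82960317561927
[[-0.97  -0.241 -0.021  0.557]
 [-0.158  0.697 -0.7    0.166]
 [ 0.183 -0.676 -0.714  0.747]
 [ 0.     0.     0.     1.   ]]
top 579.1357688361452 579.1357688361452 317.6481580420998 240.4882752318795
[[-0.008 -1.     0.017 -0.01 ]
 [-0.997  0.007 -0.072  0.575]
 [ 0.072 -0.018 -0.997  1.026]
 [ 0.     0.     0.     1.   ]]
{'t': 0.1, 'joint_pos': array([-7.48152582e+01,  1.48563996e+01,  8.80048991e+01,  4.39568743e-04,
        7.72352929e+01, -1.16187748e+01]), 'qvel': array([ 0.01615541, -0.13602475, -0.03516472, -0.0436325 ,  0.00282371,
        0.13335612]), 'effort': array([ 2.41025118e-03, -4.38215268e+01, -2.84640670e+01,  7.22893118e-02,
        3.61221924e-02, -4.52481299e-05]), 'eef_pos': array([ 0.24799092, -0.49070443,  0.40398758]), 'ee_rot': array([-1.79980127e+02,  9.45260253e-02, -6.31965645e+01]), 'ft_force': array([-0.49700557,  0.68497387, -0.45388294]), 'torque': array([-0.02925441, -0.02280715, -0.00061608]), 'grip_width': 0.0928857185021027}
```

View pics/side0.png

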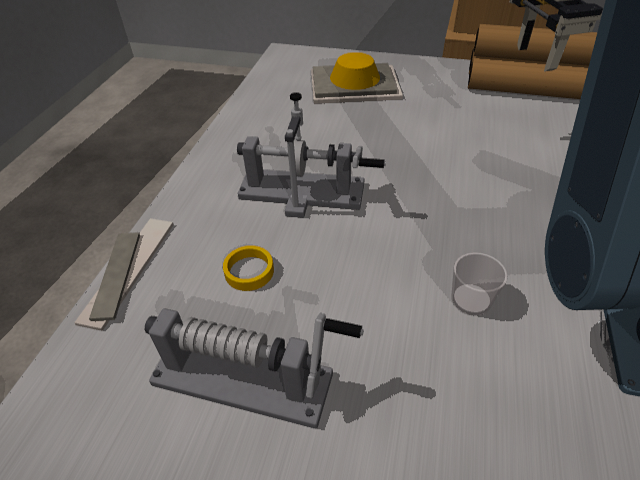

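View pics/top0.png

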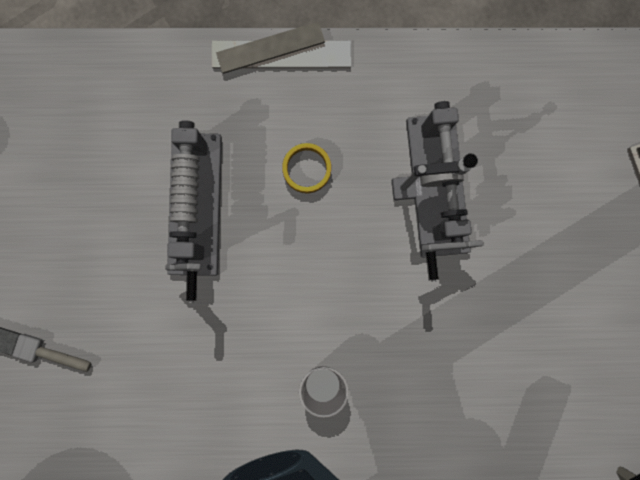

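The side view has the plunger stand at about (300,160), with its handle spanning about (360–384,162). In the top view that stand is on the right, with its handle at about (433,266). The ribbed roller is the left stand in the top view. I'll enlarge the right stand to get exact pixels.

Run:
```python
import cv2
a=cv2.imread("pics/side0.png")[85:220,230:400]; cv2.imwrite("pics/s1.png",cv2.resize(a,None,fx=4.4,fy=4.4,interpolation=cv2.INTER_CUBIC))
a=cv2.imread("pics/top0.png")[90:290,385:505]; a=cv2.rotate(a,cv2.ROTATE_90_CLOCKWISE);cv2.imwrite("pics/t1.png",cv2.resize(a,None,fx=4,fy=4,interpolation=cv2.INTER_CUBIC))
```

```text
(no output)
```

View pics/s1.png

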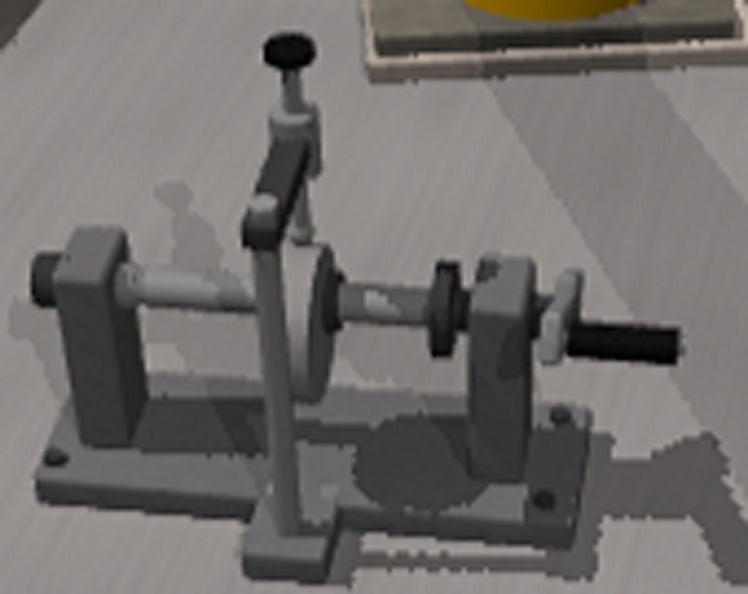

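View pics/t1.png

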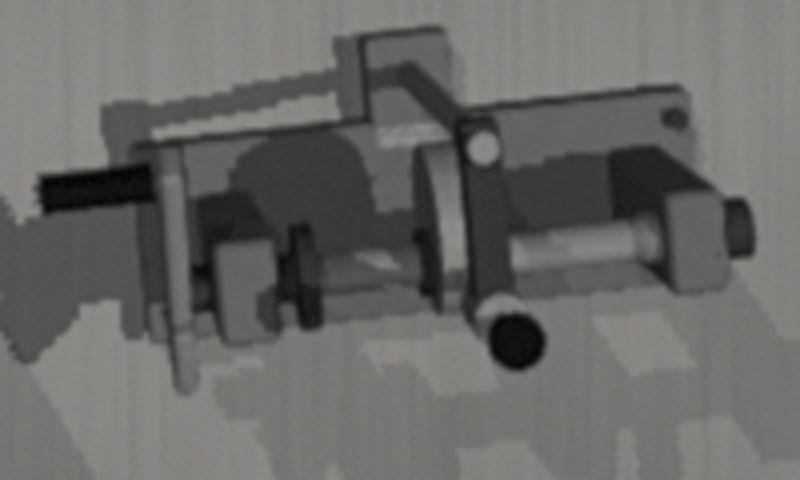

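Handle ends: side (359.5,161.8) and (384.1,163.4), top (430.7,251.5) and (433.2,279). The far shaft cap is at about side (240,148), top (442,105). The plunger cap is at side (296,96), top (514→col 470,row 161). Next I'll triangulate these.

```bash
cat > h.py <<'E'
import numpy as np, cv2
from station import *
def P(n):
    i=camera_info(n); return np.array([[i["fx"],0,i["cx"]],[0,i["fy"],i["cy"]],[0,0,1]])@np.array(i["camera_from_world"])[:3]
def tri(s,t):
    Ps,Pt=P("side"),P("top")
    X=cv2.triangulatePoints(Ps,Pt,np.array(s,float).reshape(2,1),np.array(t,float).reshape(2,1))[:,0]; X=X[:3]/X[3]
    r=[np.round(proj(n,X)-np.array(p),1) for n,p in(("side",s),("top",t))]
    return np.round(X,4),r
def proj(n,X):
    u=P(n)@np.append(X,1); return u[:2]/u[2]
E
python3 - <<'E'
from h import *
s=lambda x,y:(230+x/4.4-.4,85+y/4.4-.4)
t=lambda x,y:(385+y/4-.4,289-x/4+.4)
for n,a,b in [("free",(679,345),(42,193)),("root",(569,338),(152,183)),("mid",(624,341),(97,188)),("stub",(546,312),(204,290)),("cap",(45,279),(740,228)),("plcap",(289,46),(517,341)),("far shaft",(185,287),(570,246)),("roller handle free",None,None)]:
    if a: print(n,*tri(s(*a),t(*b)))
print("spare",tri((344,327.5),(191,285)))
E
```

```text
free [ 0.5041 -0.1987  0.1285] [array([0.6, 0. ]), array([-0.1, -0.4])]
root [ 0.5494 -0.1958  0.127 ] [array([1.1, 0.1]), array([-0.1, -0.8])]
mid [ 0.5266 -0.1972  0.1281] [array([0.8, 0. ]), array([-0.1, -0.6])]
stub [ 0.5709 -0.2469  0.1015] [array([0., 0.]), array([-0., -0.])]
cap [ 0.8017 -0.2265  0.0989] [array([0.8, 0.1]), array([-0.2, -0.6])]
plcap [ 0.6783 -0.2362  0.2255] [array([0.9, 0.1]), array([-0.2, -0.7])]
far shaft [ 0.7303 -0.2311  0.1016] [array([2.9, 0.2]), array([-0.6, -2.3])]
spare (array([0.497 , 0.1864, 0.1534]), [array([0.2, 0. ]), array([-0. , -0.1])])
```

The geometry checks out: the radius comes to 60.1 mm, the lean is 62.7° to +y, the shaft yaw is about 5°, and the centre is at about (0.531, −0.250, 0.100). I'll go above the handle with the jaws along the swing and partly closed.

Request:
send_rows([
  {"travel": [0.491, 0.524, 0], "turn": [0, 0, -0.311], "hand": 0.4},
  {"travel": [0.491, 0.524, 0], "turn": [0, 0, -0.311], "hand": 0.4},
  {"travel": [0.491, 0.524, 0], "turn": [0, 0, -0.311], "hand": 0.4},
  {"travel": [0.491, 0.524, 0], "turn": [0, 0, -0.311], "hand": 0.4},
  {"travel": [0.491, 0.524, 0], "turn": [0, 0, -0.311], "hand": 0.4},
  {"travel": [0.491, 0.524, 0], "turn": [0, 0, -0.311], "hand": 0.4},
  {"travel": [0.491, 0.524, 0], "turn": [0, 0, -0.311], "hand": 0.4},
  {"travel": [0.491, 0.524, 0], "turn": [0, 0, -0.311], "hand": 0.4},
  {"travel": [0.491, 0.524, 0], "turn": [0, 0, -0.311], "hand": 0.4},
  {"travel": [0.491, 0.524, 0], "turn": [0, 0, -0.311], "hand": 0.4},
  {"travel": [0.491, 0.524, 0], "turn": [0, 0, -0.311], "hand": 0.4},
  {"travel": [0.491, 0.524, 0], "turn": [0, 0, -0.311], "hand": 0.4},
  {"travel": [0.491, 0.524, 0], "turn": [0, 0, -0.311], "hand": 0.4},
  {"travel": [0.491, 0.524, 0], "turn": [0, 0, -0.311], "hand": 0.4},
  {"travel": [0, 0, 0], "turn": [0, 0, 0], "hand": 0.4},
  {"travel": [0, 0, 0], "turn": [0, 0, 0], "hand": 0.4},
], grip_force=20)

```text
t: 1.43
eef_pos: [0.5235, -0.1963, 0.4041]
ee_rot: [179.9, 0.0, -84.8]
ft_force: [0.8, 0.7, -1.4]
grip_width: 0.056
```

Request:
send_rows([
  {"travel": [-0.02, -0.03, -0.545], "turn": [0, 0, 0], "hand": 0.4},
  {"travel": [0, 0, -0.545], "turn": [0, 0, 0], "hand": 0.4},
  {"travel": [0, 0, -0.545], "turn": [0, 0, 0], "hand": 0.4},
  {"travel": [0, 0, -0.545], "turn": [0, 0, 0], "hand": 0.4},
  {"travel": [0, 0, -0.545], "turn": [0, 0, 0], "hand": 0.4},
  {"travel": [0, 0, 0], "turn": [0, 0, 0], "hand": 0.4},
  {"travel": [0, 0, 0], "turn": [0, 0, 0], "hand": 0.4},
])

```text
t: 2.02
eef_pos: [0.5212, -0.1994, 0.2949]
ee_rot: [179.8, 0.1, -85.0]
ft_force: [-0.5, 0.6, 0.4]
grip_width: 0.0559
```

Run:
```python
from h import *
a=capture("side")[60:220,270:470];b=capture("top")[150:310,350:550]
cv2.imwrite("pics/g1.png",cv2.resize(np.hstack([a,b]),None,fx=2,fy=3,interpolation=cv2.INTER_CUBIC)); s=state();print(s["eef_pos"],s["ft_force"])
```

```text
[ 0.52225778 -0.19957177  0.29701606] [ 0.1963308  -0.05575845  0.33357513]
```

View pics/g1.png

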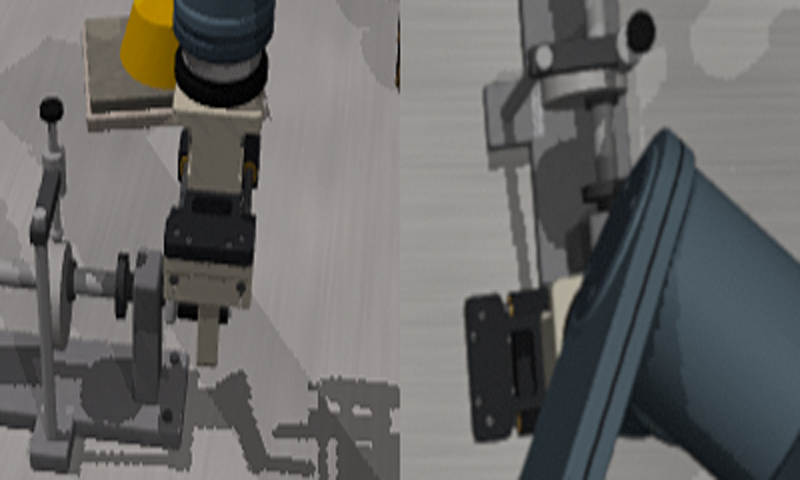

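The fingers straddle the sleeve, with the side-view fingertip at about (373,180) in full-image pixels and the plunger cap clear at (296,96). Closing now.

Request:
send_rows([
  {"travel": [0, 0, 0], "turn": [0, 0, 0], "hand": 1},
  {"travel": [0, 0, 0], "turn": [0, 0, 0], "hand": 1},
  {"travel": [0, 0, 0], "turn": [0, 0, 0], "hand": 1},
  {"travel": [0, 0, 0], "turn": [0, 0, 0], "hand": 1},
  {"travel": [0, 0, 0], "turn": [0, 0, 0], "hand": 1},
  {"travel": [0, 0, 0], "turn": [0, 0, 0], "hand": 1},
], grip_force=20)

```text
t: 2.62
eef_pos: [0.5222, -0.1986, 0.2959]
ee_rot: [-180.0, -0.0, -85.0]
ft_force: [0.4, -0.0, 0.4]
grip_width: 0.0202
```

```bash
cat >> h.py <<'E'
def cap(tag,C=(.5313,-.2504,.100),a=5):
    "row of the black cap in the side picture, by matching the first picture's patch along the plunger's image line"
    im=capture("side"); cv2.imwrite(f"pics/c_{tag}.png",im)
    ref=cv2.imread("pics/side0.png")
    T=cv2.cvtColor(ref[89:106,286:306],cv2.COLOR_BGR2GRAY); f=8
    g=cv2.cvtColor(im[72:118,276:316],cv2.COLOR_BGR2GRAY)
    up=lambda m:cv2.resize(m,None,fx=f,fy=f,interpolation=cv2.INTER_CUBIC)
    r=cv2.matchTemplate(up(g),up(T),cv2.TM_CCOEFF_NORMED); _,v,_,l=cv2.minMaxLoc(r)
    m=(g<40).astype(float)*(40-g.astype(float)); m[30:]=0
    ys,xs=np.mgrid[:m.shape[0],:m.shape[1]]
    s=state(); p=s["eef_pos"]-[0,0,.167]-np.array(C); u=np.radians(a)
    ly=p@[-np.sin(u),np.cos(u),0]
    print(tag,"t %.2f"%s["t"],"match row %.2f col %.2f v %.2f"%(l[1]/f+72-89,l[0]/f+276-286,v),"cent %.2f"%((m*ys).sum()/m.sum()+72),
     "ang %.1f r %.1f mm"%(np.degrees(np.arctan2(ly,p[2])),1e3*np.hypot(ly,p[2])),np.round(s["eef_pos"],4),np.round(s["ft_force"],1))
E
python3 -c "
from h import *
cap('a0')
print([np.round(proj('side',[.678,-.236,.23+d]),1) for d in(0,.02)])"
```

```text
a0 t 2.67 match row 0.00 col 0.00 v 1.00 cent 96.67 ang 61.2 r 59.9 mm [ 0.5222 -0.1985  0.2958] [-0.6  4.9  1. ]
[array([296.2,  92.9]), array([295.5,  82.6])]
```

```bash
cat > arc.py <<'E'
import numpy as np,sys,json
th=[float(x) for x in sys.argv[1].split(",")];n=int(sys.argv[2])
for a,b in zip(th,th[1:]):
    t=np.radians(np.linspace(a,b,n+1)); dy=60*np.diff(np.sin(t))/40; dz=60*np.diff(np.cos(t))/40
    print(a,b,[[round(-.0872*y,3),round(.996*y,3),round(z,3)] for y,z in zip(dy,dz)])
E
python3 arc.py 62,40,20,0,-20,-40,-60,-75 5
```

```text
62.0 40.0 [[np.float64(0.005), np.float64(-0.058), np.float64(0.1)], [np.float64(0.006), np.float64(-0.065), np.float64(0.095)], [np.float64(0.006), np.float64(-0.072), np.float64(0.089)], [np.float64(0.007), np.float64(-0.079), np.float64(0.084)], [np.float64(0.007), np.float64(-0.085), np.float64(0.077)]]
40.0 20.0 [[np.float64(0.007), np.float64(-0.082), np.float64(0.064)], [np.float64(0.008), np.float64(-0.086), np.float64(0.059)], [np.float64(0.008), np.float64(-0.09), np.float64(0.052)], [np.float64(0.008), np.float64(-0.094), np.float64(0.046)], [np.float64(0.008), np.float64(-0.097), np.float64(0.039)]]
20.0 0.0 [[np.float64(0.009), np.float64(-0.099), np.float64(0.032)], [np.float64(0.009), np.float64(-0.101), np.float64(0.025)], [np.float64(0.009), np.float64(-0.103), np.float64(0.018)], [np.float64(0.009), np.float64(-0.104), np.float64(0.011)], [np.float64(0.009), np.float64(-0.104), np.float64(0.004)]]
0.0 -20.0 [[np.float64(0.009), np.float64(-0.104), np.float64(-0.004)], [np.float64(0.009), np.float64(-0.104), np.float64(-0.011)], [np.float64(0.009), np.float64(-0.103)
[... 394 characters left out ...]
059)], [np.float64(0.007), np.float64(-0.082), np.float64(-0.064)]]
-40.0 -60.0 [[np.float64(0.007), np.float64(-0.077), np.float64(-0.07)], [np.float64(0.006), np.float64(-0.072), np.float64(-0.075)], [np.float64(0.006), np.float64(-0.067), np.float64(-0.08)], [np.float64(0.005), np.float64(-0.061), np.float64(-0.085)], [np.float64(0.005), np.float64(-0.055), np.float64(-0.089)]]
-60.0 -75.0 [[np.float64(0.003), np.float64(-0.037), np.float64(-0.069)], [np.float64(0.003), np.float64(-0.034), np.float64(-0.071)], [np.float64(0.003), np.float64(-0.03), np.float64(-0.073)], [np.float64(0.002), np.float64(-0.026), np.float64(-0.074)], [np.float64(0.002), np.float64(-0.022), np.float64(-0.075)]]
```

Request:
send_rows([
  {"travel": [0.005, -0.058, 0.1], "turn": [0, 0, 0], "hand": 1},
  {"travel": [0.006, -0.065, 0.095], "turn": [0, 0, 0], "hand": 1},
  {"travel": [0.006, -0.072, 0.089], "turn": [0, 0, 0], "hand": 1},
  {"travel": [0.007, -0.079, 0.084], "turn": [0, 0, 0], "hand": 1},
  {"travel": [0.007, -0.085, 0.077], "turn": [0, 0, 0], "hand": 1},
  {"travel": [0, 0, 0], "turn": [0, 0, 0], "hand": 1},
  {"travel": [0, 0, 0], "turn": [0, 0, 0], "hand": 1},
])

```text
t: 3.25
eef_pos: [0.5234, -0.2132, 0.3142]
ee_rot: [-180.0, -0.0, -85.0]
ft_force: [0.7, 3.3, 1.6]
grip_width: 0.0153
```

```bash
python3 -c "
from h import *
cap('a1')
print(state()['grip_width'])"
```

```text
a1 t 3.30 match row -2.75 col -0.25 v 0.99 cent 93.99 ang 38.7 r 60.4 mm [ 0.5234 -0.2132  0.3142] [0.5 3.  1.8]
0.015512605293688551
```

Request:
send_rows([
  {"travel": [0.007, -0.082, 0.064], "turn": [0, 0, 0], "hand": 1},
  {"travel": [0.008, -0.086, 0.059], "turn": [0, 0, 0], "hand": 1},
  {"travel": [0.008, -0.09, 0.052], "turn": [0, 0, 0], "hand": 1},
  {"travel": [0.008, -0.094, 0.046], "turn": [0, 0, 0], "hand": 1},
  {"travel": [0.008, -0.097, 0.039], "turn": [0, 0, 0], "hand": 1},
  {"travel": [0, 0, 0], "turn": [0, 0, 0], "hand": 1},
  {"travel": [0, 0, 0], "turn": [0, 0, 0], "hand": 1},
])

```text
t: 3.88
eef_pos: [0.525, -0.231, 0.3242]
ee_rot: [-180.0, -0.0, -85.0]
ft_force: [0.1, 2.4, 0.4]
grip_width: 0.0151
```

```bash
python3 -c "
from h import *
cap('a2')"
```

```text
a2 t 3.93 match row -5.25 col -0.38 v 0.99 cent 91.39 ang 19.1 r 60.5 mm [ 0.525  -0.231   0.3242] [-0.4  3.5  1.3]
```

Request:
send_rows([
  {"travel": [0.009, -0.099, 0.032], "turn": [0, 0, 0], "hand": 1},
  {"travel": [0.009, -0.101, 0.025], "turn": [0, 0, 0], "hand": 1},
  {"travel": [0.009, -0.103, 0.018], "turn": [0, 0, 0], "hand": 1},
  {"travel": [0.009, -0.104, 0.011], "turn": [0, 0, 0], "hand": 1},
  {"travel": [0.009, -0.104, 0.004], "turn": [0, 0, 0], "hand": 1},
  {"travel": [0, 0, 0], "turn": [0, 0, 0], "hand": 1},
  {"travel": [0, 0, 0], "turn": [0, 0, 0], "hand": 1},
])

```text
t: 4.52
eef_pos: [0.5268, -0.2517, 0.3276]
ee_rot: [-180.0, -0.0, -85.0]
ft_force: [0.1, 1.6, -1.2]
grip_width: 0.0152
```

```bash
python3 -c "
from h import *
cap('a3')"
```

```text
a3 t 4.57 match row -7.62 col -0.62 v 0.99 cent 89.07 ang -0.8 r 60.6 mm [ 0.5268 -0.2517  0.3276] [ 1.6  0.8 -0.8]
```

Request:
send_rows([
  {"travel": [0.009, -0.104, -0.004], "turn": [0, 0, 0], "hand": 1},
  {"travel": [0.009, -0.104, -0.011], "turn": [0, 0, 0], "hand": 1},
  {"travel": [0.009, -0.103, -0.018], "turn": [0, 0, 0], "hand": 1},
  {"travel": [0.009, -0.101, -0.025], "turn": [0, 0, 0], "hand": 1},
  {"travel": [0.009, -0.099, -0.032], "turn": [0, 0, 0], "hand": 1},
  {"travel": [0, 0, 0], "turn": [0, 0, 0], "hand": 1},
  {"travel": [0, 0, 0], "turn": [0, 0, 0], "hand": 1},
])

```text
t: 5.15
eef_pos: [0.5286, -0.272, 0.3237]
ee_rot: [180.0, -0.0, -85.0]
ft_force: [1.6, 1.3, -2.7]
grip_width: 0.0152
```

```bash
python3 -c "
from h import *
cap('a4')"
```

```text
a4 t 5.20 match row -9.38 col -0.75 v 0.99 cent 87.23 ang -20.6 r 60.6 mm [ 0.5286 -0.272   0.3237] [ 1.8  0.9 -2.6]
```

Request:
send_rows([
  {"travel": [0.008, -0.097, -0.039], "turn": [0, 0, 0], "hand": 1},
  {"travel": [0.008, -0.094, -0.046], "turn": [0, 0, 0], "hand": 1},
  {"travel": [0.008, -0.09, -0.052], "turn": [0, 0, 0], "hand": 1},
  {"travel": [0.008, -0.086, -0.059], "turn": [0, 0, 0], "hand": 1},
  {"travel": [0.007, -0.082, -0.064], "turn": [0, 0, 0], "hand": 1},
  {"travel": [0, 0, 0], "turn": [0, 0, 0], "hand": 1},
  {"travel": [0, 0, 0], "turn": [0, 0, 0], "hand": 1},
])

```text
t: 5.78
eef_pos: [0.5302, -0.2899, 0.3132]
ee_rot: [180.0, 0.0, -85.0]
ft_force: [2.0, 2.3, -4.1]
grip_width: 0.0156
```

```bash
python3 -c "
from h import *
cap('a5')"
```

```text
a5 t 5.83 match row -10.12 col -0.75 v 0.99 cent 86.62 ang -40.3 r 60.6 mm [ 0.5301 -0.2899  0.3132] [ 1.8  1.6 -4.2]
```

Request:
send_rows([
  {"travel": [0.007, -0.077, -0.07], "turn": [0, 0, 0], "hand": 1},
  {"travel": [0.006, -0.072, -0.075], "turn": [0, 0, 0], "hand": 1},
  {"travel": [0.006, -0.067, -0.08], "turn": [0, 0, 0], "hand": 1},
  {"travel": [0.005, -0.061, -0.085], "turn": [0, 0, 0], "hand": 1},
  {"travel": [0.005, -0.055, -0.089], "turn": [0, 0, 0], "hand": 1},
  {"travel": [0, 0, 0], "turn": [0, 0, 0], "hand": 1},
  {"travel": [0, 0, 0], "turn": [0, 0, 0], "hand": 1},
])

```text
t: 6.42
eef_pos: [0.5313, -0.303, 0.2972]
ee_rot: [180.0, 0.0, -85.0]
ft_force: [1.6, 3.3, -4.1]
grip_width: 0.0156
```

```bash
python3 -c "
from h import *
cap('a6')"
```

```text
a6 t 6.47 match row -9.62 col -0.75 v 0.99 cent 87.12 ang -60.0 r 60.5 mm [ 0.5313 -0.303   0.2972] [ 3.1  2.9 -4.7]
```

Request:
send_rows([
  {"travel": [0.003, -0.037, -0.069], "turn": [0, 0, 0], "hand": 1},
  {"travel": [0.003, -0.034, -0.071], "turn": [0, 0, 0], "hand": 1},
  {"travel": [0.003, -0.03, -0.073], "turn": [0, 0, 0], "hand": 1},
  {"travel": [0.002, -0.026, -0.074], "turn": [0, 0, 0], "hand": 1},
  {"travel": [0.002, -0.022, -0.075], "turn": [0, 0, 0], "hand": 1},
  {"travel": [0, 0, 0], "turn": [0, 0, 0], "hand": 1},
  {"travel": [0, 0, 0], "turn": [0, 0, 0], "hand": 1},
])

```text
t: 7.05
eef_pos: [0.5318, -0.3088, 0.2831]
ee_rot: [180.0, 0.0, -85.0]
ft_force: [1.9, 6.0, -2.6]
grip_width: 0.0151
```

```bash
python3 -c "
from h import *
cap('a7')
from scipy.optimize import curve_fit
cc=[96.67,93.99,91.39,89.07,87.23,86.62,87.12]; mm=[0,-2.75,-5.25,-7.62,-9.38,-10.12,-9.62]
import sys
a=np.radians([61.2,38.7,19.1,-.8,-20.6,-40.3,-60])
for d in(cc,mm):
    for fn,p0 in((lambda t,p,o,k:o-k*np.cos(t-p),[-.7,93,7.2]),(lambda t,p,o:o-7.25*np.cos(t-p),[-.7,93])):
        p,c=curve_fit(fn,a,np.array(d),p0); print(np.degrees(p[0]),p[1:],np.degrees(c[0,0]**.5),np.round(fn(a,*p)-d,2))
"
```

```text
a7 t 7.10 match row -8.62 col -0.75 v 0.99 cent 88.14 ang -74.6 r 60.4 mm [ 0.5318 -0.3088  0.2831] [ 0.7  4.7 -3.4]
-46.12185042307057 [94.52312233  7.81742191] 2.355761343911021 [ 0.18 -0.17 -0.14 -0.04  0.24  0.13 -0.19]
-49.89327587100569 [93.94490104] 1.9409932446944769 [-0.12 -0.22 -0.04  0.13  0.39  0.18 -0.31]
-46.819869724734446 [-2.25301933  7.7550476 ] 2.1202043171654457 [ 0.15 -0.11 -0.17 -0.02  0.17  0.16 -0.18]
-50.2429454738924 [-2.77109772] 1.738610757816858 [-0.12 -0.15 -0.08  0.13  0.31  0.21 -0.3 ]
```

```bash
python3 -c "
import numpy as np
from scipy.optimize import curve_fit
cc=[96.67,93.99,91.39,89.07,87.23,86.62,87.12,88.14]; mm=[0,-2.75,-5.25,-7.62,-9.38,-10.12,-9.62,-8.62]
a=np.radians([61.2,38.7,19.1,-.8,-20.6,-40.3,-60,-74.6])
for d in(cc,mm):
    d=np.array(d)
    for R in (36,40,1e4):
        fn=lambda t,p,o,k:o-k*(14*np.cos(t-p)+np.sqrt(R**2-(14*np.sin(t-p))**2)-R)
        p,c=curve_fit(fn,a,d,[-.7,93,.5]); print(R,np.degrees(p[0]),p[1:],np.degrees(c[0,0]**.5),np.round(fn(a,*p)-d,2))
    q=np.polyfit(np.degrees(a[3:]),d[3:],2); print('parab',-q[1]/2/q[0])
"; python3 arc.py -75,-60,-42 5
```

```text
36 -42.13990165719953 [93.70651364  0.50573434] 0.288651624735539 [ 0.02 -0.02  0.   -0.07  0.08  0.01 -0.02 -0.01]
40 -42.26885721651716 [93.820043    0.51275439] 0.361402228163611 [ 0.05 -0.03 -0.02 -0.07  0.09  0.03 -0.02 -0.02]
10000.0 -43.80102584181813 [94.83778783  0.57340026] 1.689671995912221 [ 0.25 -0.19 -0.2  -0.1   0.23  0.21  0.01 -0.2 ]
parab -41.87459390532472
36 -42.676594369064645 [-3.03981579  0.50290485] 0.22840534645905353 [-0.01  0.05 -0.02 -0.04  0.01  0.05 -0.02 -0.01]
40 -42.813073974955024 [-2.92829469  0.50979006] 0.2731603874087466 [ 0.01  0.03 -0.04 -0.04  0.02  0.06 -0.02 -0.03]
10000.0 -44.433916873576216 [-1.93440099  0.56886677] 1.598682824055064 [ 0.22 -0.13 -0.23 -0.08  0.16  0.24  0.01 -0.2 ]
parab -42.439737197825586
-75.0 -60.0 [[np.float64(-0.002), np.float64(0.022), np.float64(0.075)], [np.float64(-0.002), np.float64(0.026), np.float64(0.074)], [np.float64(-0.003), np.float64(0.03), np.float64(0.073)], [np.float64(-0.003), np.float64(0.034), np.float64(0.071)], [np.float64(-0.003), np.float64(0.037), np.float64(0.069)]]
-60.0 -42.0 [[np.float64(-0.004), np.float64(0.049), np.float64(0.08)], [np.float64(-0.005), np.float64(0.054), np.float64(0.077)], [np.float64(-0.005), np.float64(0.059), np.float64(0.073)], [np.float64(-0.006), np.float64(0.064), np.float64(0.069)], [np.float64(-0.006), np.float64(0.068), np.float64(0.065)]]
```

The fit with the round-cam model is tight: the residuals are 0.09 px or less, and the scale comes out at 0.506 px/mm against 0.51 expected. It puts the peak at −42.4°, so I'm turning back to there.

Request:
send_rows([
  {"travel": [-0.002, 0.022, 0.075], "turn": [0, 0, 0], "hand": 1},
  {"travel": [-0.002, 0.026, 0.074], "turn": [0, 0, 0], "hand": 1},
  {"travel": [-0.003, 0.03, 0.073], "turn": [0, 0, 0], "hand": 1},
  {"travel": [-0.003, 0.034, 0.071], "turn": [0, 0, 0], "hand": 1},
  {"travel": [-0.003, 0.037, 0.069], "turn": [0, 0, 0], "hand": 1},
  {"travel": [-0.004, 0.049, 0.08], "turn": [0, 0, 0], "hand": 1},
  {"travel": [-0.005, 0.054, 0.077], "turn": [0, 0, 0], "hand": 1},
  {"travel": [-0.005, 0.059, 0.073], "turn": [0, 0, 0], "hand": 1},
  {"travel": [-0.006, 0.064, 0.069], "turn": [0, 0, 0], "hand": 1},
  {"travel": [-0.006, 0.068, 0.065], "turn": [0, 0, 0], "hand": 1},
  {"travel": [0, 0, 0], "turn": [0, 0, 0], "hand": 1},
  {"travel": [0, 0, 0], "turn": [0, 0, 0], "hand": 1},
  {"travel": [0, 0, 0], "turn": [0, 0, 0], "hand": 1},
])

```text
t: 8.18
eef_pos: [0.5302, -0.2906, 0.3128]
ee_rot: [180.0, 0.1, -85.0]
ft_force: [1.0, 5.2, -6.7]
grip_width: 0.0154
```

```bash
python3 -c "
from h import *
cap('b1');cap('b2')"
```

```text
b1 t 8.23 match row -10.12 col -0.75 v 0.99 cent 86.56 ang -41.1 r 60.7 mm [ 0.5301 -0.2906  0.3127] [ 2.3  6.7 -5.7]
b2 t 8.28 match row -10.12 col -0.75 v 0.99 cent 86.55 ang -41.1 r 60.7 mm [ 0.5302 -0.2905  0.3128] [ 2.1  6.5 -6.1]
```

Request:
send_rows([
  {"travel": [0.001, -0.015, -0.03], "turn": [0, 0, 0], "hand": 1},
  {"travel": [0, 0, 0], "turn": [0, 0, 0], "hand": 1},
  {"travel": [0, 0, 0], "turn": [0, 0, 0], "hand": 1},
  {"travel": [0, 0, 0], "turn": [0, 0, 0], "hand": 1},
])

```text
t: 8.62
eef_pos: [0.5302, -0.2913, 0.312]
ee_rot: [-180.0, 0.0, -85.0]
ft_force: [0.5, 6.1, -3.4]
grip_width: 0.0154
```

```bash
python3 -c "
from h import *
cap('b3')"
```

```text
b3 t 8.67 match row -10.12 col -0.75 v 0.99 cent 86.55 ang -42.1 r 60.6 mm [ 0.5302 -0.2913  0.312 ] [ 1.4  7.  -4.5]
```

Request:
send_rows([
  {"travel": [0, 0, 0], "turn": [0, 0, 0], "hand": 0.4},
  {"travel": [0, 0, 0], "turn": [0, 0, 0], "hand": 0.4},
  {"travel": [0, 0, 0], "turn": [0, 0, 0], "hand": 0.4},
  {"travel": [0, 0, 0], "turn": [0, 0, 0], "hand": 0.4},
  {"travel": [0, 0, 0], "turn": [0, 0, 0], "hand": 0.4},
  {"travel": [0, 0, 0], "turn": [0, 0, 0], "hand": 0.4},
])

```text
t: 9.17
eef_pos: [0.5303, -0.2923, 0.3114]
ee_rot: [-180.0, -0.1, -85.0]
ft_force: [-0.4, 0.2, 0.5]
grip_width: 0.0511
```

```bash
python3 -c "
from h import *
cap('b4')"
```

```text
b4 t 9.22 match row -10.12 col -0.75 v 0.99 cent 86.56 ang -43.2 r 60.7 mm [ 0.5303 -0.2922  0.3112] [-0.3 -0.2  0.6]
```

Request:
send_rows([
  {"travel": [0, 0, 0.3], "turn": [0, 0, 0], "hand": 0.4},
  {"travel": [0, 0, 0.5], "turn": [0, 0, 0], "hand": 0.4},
  {"travel": [0, 0, 0.5], "turn": [0, 0, 0], "hand": 0.4},
  {"travel": [0, 0, 0.5], "turn": [0, 0, 0], "hand": 0.4},
  {"travel": [0, 0, 0.6], "turn": [0, 0, 0], "hand": 0.4},
  {"travel": [-0.5, 0, 0.4], "turn": [0, 0, 0], "hand": 0.4},
  {"travel": [-0.7, 0, 0], "turn": [0, 0, 0], "hand": 0.4},
  {"travel": [-0.7, 0, 0], "turn": [0, 0, 0], "hand": 0.4},
  {"travel": [-0.7, 0, 0], "turn": [0, 0, 0], "hand": 0.4},
  {"travel": [-0.7, 0, 0], "turn": [0, 0, 0], "hand": 0.4},
  {"travel": [0, 0, 0], "turn": [0, 0, 0], "hand": 0.4},
  {"travel": [0, 0, 0], "turn": [0, 0, 0], "hand": 0.4},
])

```text
t: 10.22
eef_pos: [0.3974, -0.292, 0.4235]
ee_rot: [-180.0, -0.0, -85.1]
ft_force: [0.3, 0.5, -1.0]
grip_width: 0.056
```

```bash
python3 -c "
from h import *
cap('c1')
a=cv2.imread('pics/c_c1.png')[60:220,220:420];b=capture('top')[90:290,370:570]
cv2.imwrite('pics/end.png',np.hstack([cv2.resize(a,(400,320),interpolation=cv2.INTER_CUBIC),cv2.resize(b,(400,400),interpolation=cv2.INTER_CUBIC)[:320]]))"
```

```text
c1 t 10.27 match row -10.12 col -0.75 v 0.99 cent 86.56 ang -10.9 r 159.3 mm [ 0.3983 -0.2922  0.4234] [-0.6 -0.7 -0.1]
```

View pics/end.png

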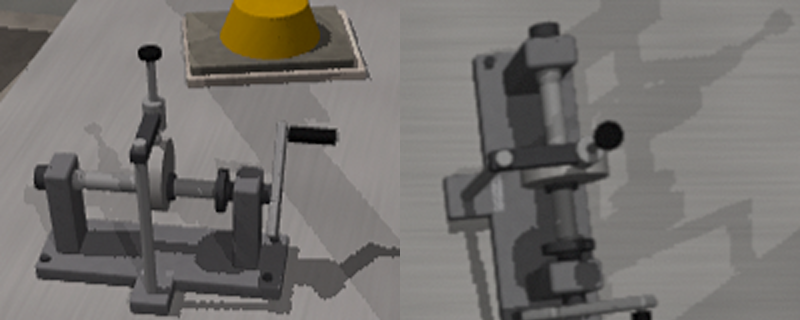

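The gripper is clear. The crank handle sits at about (376,127.5) in full side pixels, and the plunger cap stands high at (295,86.5). I'll check the crank angle once more from the handle, then hand in.

```bash
python3 -c "
from h import *
for a in(-35,-42.4,-50):
    s,c=np.sin(np.radians(a)),np.cos(np.radians(a)); print(a,proj('side',[.5313-.0872*.06*s,-.2504+.06*s,.1+.06*c]).round(1))
cap('c2'); close_job()"
```

```text
-35 [376.6 126.4]
-42.4 [376.7 126.8]
-50 [376.8 127.8]
c2 t 10.37 match row -10.12 col -0.75 v 0.99 cent 86.55 ang -10.9 r 159.0 mm [ 0.3991 -0.2922  0.4231] [-0.   0.1 -0.6]
the job is handed in; nothing more can be done
```

The plunger is standing at its highest point, the gripper has let go and backed away, and the job was handed in at about 10.4 s.

I gripped the crank handle of the shaft with the off-centre disc and turned it from about +62° to −75°. The plunger cap, tracked in the side camera, rose and then fell again. A round-disc fit to those readings left errors of 0.09 px or less and put the peak at about −42.4°. I turned back to about −42°, released the handle and withdrew.

**Last checks:**
- **Plunger height:** the cap stayed at image row 86.55–86.56 from before release to hand-in, the highest reading of the whole sweep. That is about 20 mm above where it started.
- **Forces:** the highest wrist force I read was about 9 N, and about zero once the gripper was clear.
- **Roller:** I never went near the ribbed roller.

**Two checks were weaker:**
- **Crank angle:** the handle's image position fits −42° but barely changes with angle there, so it confirms the angle only roughly.
- **Simple cosine model:** it fitted worse and put the peak 1.5 to 8° further to −y. I trusted the round-disc fit, which a parabola through the top of the curve backed up at −42°.

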